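Pack the padlock caddy on the locksmith's bench

ROBOT

A 7-joint arm with a two-finger parallel gripper is mounted at the origin on the work surface. World frame = base frame: x ahead of the robot, y to its left, z up, the work surface at z = 0. Lengths are in m, angles in degrees, forces in N, time in s.
With the tool pointing down it reaches from about 0.425 to 0.875 m from the base axis. Payload 4.7 kg.
Tool frame: the origin (TCP) lies between the finger pads; the fingertips stand 8 mm ahead of it and the grasp point (between the pads) lies 11 mm behind it (env.tip_extent is the distance from the TCP to the fingertips, in m); z points along the fingers, y is the line along which they close (so a half turn about z gives the same grasp; the last joint's range is limited). The gripper opens to 87 mm and grips with 3 to 60 N. Pads are 19 mm wide; open, the fingers measure 117 mm over their backs; the gripper's body (75 mm by 190 mm) begins 51 mm behind the grasp point.
Start: joints at [-74.25, 18.392, -4.016, 83.108, 1.295, 78.541, -3.26], TCP at [0.168, 0.628, 0.231] pointing down, gripper open.
Joint ranges: [-163.93, 163.93], [-17.29, 119.83], [-79.2, 71.16], [3.27, 140.29], [-89.18, 269.18], [5.43, 117.66], [-154.24, 154.24]. Speed limits (degrees/s): [147.25, 147.25, 180, 180, 180, 180, 180].

INTERFACE

Orientations are given as [roll, pitch, yaw] about the fixed x, y, z axes, in that order (R = Rz(yaw) Ry(pitch) Rx(roll)).
In Python, from cell import sensors, vision, workorder, env gives the robot as it stands.
- The arm moves only by the tool drive_tool, never from a script. Its argument "moves" is a list of rows, each an object of numbers: "x", "y", "z": the shift along the tool's x, y, z in mm; "rx", "ry", "rz": the turn, a rotation vector about the tool's x, y, z in rad; "fingers": the closure, from -1 (fully open) to 1 (shut). In form: [{"x": .., "y": .., "z": .., "rx": .., "ry": .., "rz": .., "fingers": ..}, ...]. A call has 1 to 20 rows; each row is the pose to reach, as a shift and turn from the pose commanded when the call began, along the tool's axes at that moment; what a row does not reach only later rows make up. A row lasts 1/8 s, in which the tool goes at most 62.5 mm and 10.7 degrees, less where a joint would pass 70% of its speed; a pose out of reach is approached as far as the arm can. A call with a gripper value outside its range is refused whole. The fingers move at their own pace and stop on an object; "force" is the grip in N (left out, the last holds). Time passes only in rows, so rows that repeat a pose let the fingers close. It gives the time, the measured TCP pose, the force, the opening and the grip force at its end, in the units of the state.
- sensors.get_obs(): the state, without advancing time (a new reading comes with each control period).
- vision.read_camera(name): name is "scene" or "top" or "wrist"; returns a dict with "image" (420x560x3 uint8, red, green, blue), "fx", "fy", "cx", "cy" (pixels), "R" (3x3) and "t" (3): a world point X has camera coordinates R X + t. Camera axes: x right, y down, z forward; pixel columns grow to the right and rows downward; lengths in m; the calibration is good to about 2 mm. A picture is of the moment at which its call begins. There is no depth.
- workorder.sign_off(): hands the job in; it is judged then, once.
The state is a dict: "time_s": time; "qpos": joint angles; "joint_velocities": joint speeds; "effort": joint torques, N m; "tool_pos": TCP position; "tool_rot": TCP orientation; "force": force on the tool from outside, world axes, zero at the start; "wrist_torque": the same for the moment, N m; "grip_width": finger opening in m; "grasp_force": force on a finger pad.
Only numpy, scipy, OpenCV 4.12 (cv2) and the standard library are available. Lean on these libraries where they do the work, as an engineer would, in place of code of your own. Each camera call takes 0.05 s, during which the arm holds its last target. There are 200 camera calls.

TASK

Pack the caddy for delivery: put each complete padlock (the ones with a shackle) into the foam recess with the floor of its own colour, lying flat on the floor of the recess, and let go. Leave the bare cases without a shackle, the screwdriver and the oil bottle where they are.

Things in the scene. Friction and masses are not known exactly. Their poses are not given: they have to be found in the camera images.
- padlock_red: Complete padlock, red case, steel U shackle, lying flat; in mm: 72 long, 44 wide, 24 thick, about 0.2 kg. Origin: middle of its outline, mid thickness (12 above the bench). x along its length to the shackle's bow, y across, z up. Case: x -36 to +4, full 44 width, middle (about where it balances) at x = -16. Shackle: 8 mm bar, 36 wide over all, from the case to x = +36.
- padlock_blue: Complete padlock, blue case, steel U shackle, lying flat; in mm: 72 long, 44 wide, 24 thick, about 0.2 kg. Origin: middle of its outline, mid thickness (12 above the bench). x along its length to the shackle's bow, y across, z up. Case: x -36 to +4, full 44 width, middle (about where it balances) at x = -16. Shackle: 8 mm bar, 36 wide over all, from the case to x = +36.
- padlock_yellow: Complete padlock, yellow case, steel U shackle, lying flat; in mm: 72 long, 44 wide, 24 thick, about 0.2 kg. Origin: middle of its outline, mid thickness (12 above the bench). x along its length to the shackle's bow, y across, z up. Case: x -36 to +4, full 44 width, middle (about where it balances) at x = -16. Shackle: 8 mm bar, 36 wide over all, from the case to x = +36.
- case_red: Look-alike that does not belong in the caddy: a bare red padlock case with no shackle, only two black empty sockets, lying flat on the bench, 40 (x) by 44 (y) by 24 mm thick, same case as on the red padlock. Origin at its middle, mid thickness. Stays where it is.
- case_blue: Look-alike that does not belong in the caddy: a bare blue padlock case with no shackle, only two black empty sockets, lying flat on the bench, 40 (x) by 44 (y) by 24 mm thick, same case as on the blue padlock. Origin at its middle, mid thickness. Stays where it is.
- recess_red: Recess with red floor in a black foam liner; in mm: three lie side by side, 101 apart, any order, in a fixed low caddy (318 x 126, rim 16 above the bench). 92 long (x), 64 wide (y), 7 deep, fixed. Origin: middle of its floor, 8 above the bench; foam top 15 above the bench; z up. A padlock lying in it lengthwise, either way round, has its origin 12 above this one.
- recess_blue: Recess with blue floor in a black foam liner; in mm: three lie side by side, 101 apart, any order, in a fixed low caddy (318 x 126, rim 16 above the bench). 92 long (x), 64 wide (y), 7 deep, fixed. Origin: middle of its floor, 8 above the bench; foam top 15 above the bench; z up. A padlock lying in it lengthwise, either way round, has its origin 12 above this one.
- recess_yellow: Recess with yellow floor in a black foam liner; in mm: three lie side by side, 101 apart, any order, in a fixed low caddy (318 x 126, rim 16 above the bench). 92 long (x), 64 wide (y), 7 deep, fixed. Origin: middle of its floor, 8 above the bench; foam top 15 above the bench; z up. A padlock lying in it lengthwise, either way round, has its origin 12 above this one.
- screwdriver: Bystander: loose screwdriver, 180 mm long, lying on the bench beside the caddy. Origin under the tool's middle; x along it, handle to -x. Stays where it is.
- oil_can: Bystander: small white oil bottle with a red cap standing on the bench beside the caddy, 44 mm across, 100 mm tall, easily tipped. Origin at the middle of its underside. Stays where it is.

How it is judged (in metres and radians):
At the end, for the whole second after the job is handed in: Each padlock lies at rest in the recess of its own colour: middles within 18 mm (the walls ensure it), flat within 0.1 rad, on the recess floor within 2.5 mm. The bare cases, screwdriver and oil bottle are within 20 mm of their starts (horizontal distance between padlock_red and recess_red below 0.018 m and z of padlock_red in the frame of recess_red between 0.009 and 0.0145 m and angle between the z axis of padlock_red and the z axis of recess_red, either way round below 0.1 rad and linear speed of each of padlock_red, padlock_blue, padlock_yellow below 0.02 m/s and horizontal distance between padlock_blue and recess_blue below 0.018 m and z of padlock_blue in the frame of recess_blue between 0.009 and 0.0145 m and angle between the z axis of padlock_blue and the z axis of recess_blue, either way round below 0.1 rad and horizontal distance between padlock_yellow and recess_yellow below 0.018 m and z of padlock_yellow in the frame of recess_yellow between 0.009 and 0.0145 m and angle between the z axis of padlock_yellow and the z axis of recess_yellow, either way round below 0.1 rad and distance of each of case_red, case_blue, screwdriver, oil_can from where it was at the start of the episode below 0.02 m); the robot touches nothing.
It fails at once if the bare red case is moved by more than 20 mm (distance of case_red from where it was at the start of the episode above 0.02 m).
It fails at once if the bare blue case is moved by more than 20 mm (distance of case_blue from where it was at the start of the episode above 0.02 m).
It fails at once if the screwdriver is moved by more than 20 mm (distance of screwdriver from where it was at the start of the episode above 0.02 m).
It fails at once if the oil bottle is moved by more than 20 mm (distance of oil_can from where it was at the start of the episode above 0.02 m).
It also fails if it takes over 86 s, if anything falls off the work surface, if the arm or the gripper's body presses on something with over 40 N, if the wrist force passes 120 N, or if a joint passes its speed limit or range.

## Working session

There is one attempt and no reset: what is moved stays moved. The work goes in short steps, Python scripts to look and compute and a tool call to move; the robot and the scene stay as the last step left them, time stands still between calls to the robot, and variables do not carry over. Pictures are saved under pics/ and viewed, at most 14 in all, crops included, and the job is handed in when it is done.

Besides the shell and the picture viewer there is one more tool, called as name([rows], argument=value, ...), one row to a line, values as JSON. drive_tool: Moves the arm, as the interface text tells. Its arguments: {"type":"object","properties":{"moves":{"type":"array"},"force":{"type":"number"}},"required":["moves"]}

```bash
mkdir -p pics; ls
python3 - <<'E'
from cell import sensors, vision, workorder, env
import cv2
for n in("top","scene"):
    c=vision.read_camera(n); cv2.imwrite(f"pics/{n}0.png",c["image"][:,:,::-1]); print(n,c["fx"],c["cx"],c["cy"],c["R"],c["t"])
print(sensors.get_obs())
E
```

```text
pics
top 384.53773760002673 284.0624580021234 203.29409075234386 [[ 0.0197052  -0.99970113  0.01446914]
 [-0.98317677 -0.02200391 -0.18132643]
 [ 0.18159062 -0.01065265 -0.98331651]] [-0.03231743  0.56191307  1.06568895]
scene 546.2944386704824 273.0408846173497 203.23298268272285 [[-0.04647715  0.99891521  0.00287793]
 [ 0.79697161  0.0388178  -0.60276814]
 [-0.60222598 -0.02572132 -0.7979112 ]] [ 0.03496688 -0.41176552  1.65688474]
{'time_s': 0.1, 'qpos': array([-74.24921194,  18.43525836,  -4.01473292,  83.16651103,
         1.29684283,  78.54053624,  -3.25976897]), 'joint_velocities': array([-0.03539574, -0.06713262,  0.04308259, -0.07337039,  0.04114543,
        0.08370727,  0.0664885 ]), 'effort': array([-4.72512602e-04, -4.92570448e+01, -4.05850746e-01, -3.13400817e+01,
       -6.42899587e-02,  3.95216479e-02,  5.73187049e-05]), 'tool_pos': array([0.16755225, 0.62754957, 0.22957799]), 'tool_rot': array([-1.79903023e+02,  7.41830451e-03,  1.65058623e+02]), 'force': array([ 0.04734789, -0.09583577,  0.23076636]), 'wrist_torque': array([-0.01210399, -0.0069994 , -0.05462556]), 'grasp_force': 0.0, 'grip_width': 0.08668790859829224}
```

View pics/top0.png

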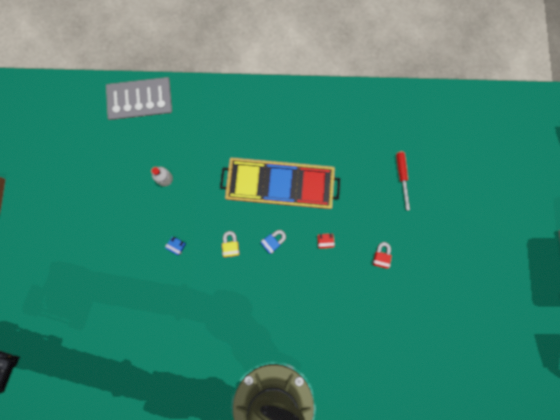

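View pics/scene0.png

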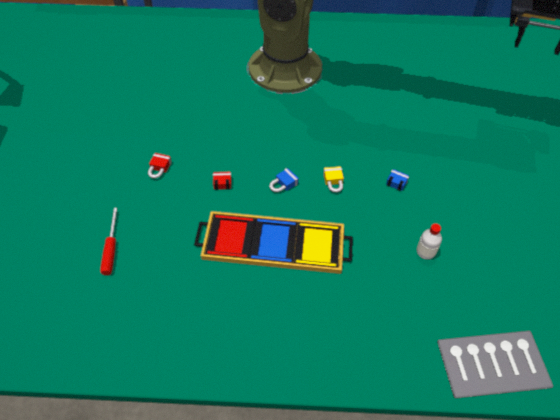

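The top view shows the yellow lock at (230,245), blue lock at (273,241) and red lock at (383,256). The bare cases are at (176,245) and (326,240), and the recesses are yellow (247,180), blue (281,184) and red (313,186).

```bash
cat > h.py <<'E'
from cell import sensors, vision, workorder, env
import cv2, numpy as np
from scipy.spatial.transform import Rotation as Ro
def ray(c,p,z):
    p=np.atleast_2d(p).astype(float)
    d=np.c_[(p[:,0]-c["cx"])/c["fx"],(p[:,1]-c["cy"])/c["fy"],np.ones(len(p))]@c["R"]
    o=-c["R"].T@c["t"]
    return o+d*((z-o[2])/d[:,2])[:,None]
def masks(im):
    h=cv2.cvtColor(im,cv2.COLOR_RGB2HSV); H,S,V=cv2.split(h)
    g=(S>130)&(V>70)
    return dict(red=g&((H<8)|(H>172)),blue=g&(H>105)&(H<130),yellow=g&(H>20)&(H<34),
      white=(S<90)&(V>110))
def blobs(m,amin):
    n,l,s,ce=cv2.connectedComponentsWithStats(m.astype(np.uint8))
    return [(s[i],ce[i],(l==i)) for i in range(1,n) if s[i][4]>=amin]
def motion(target_xyz,yaw=None):
    "shift in tool axes (mm) and rz (rad) from the present measured pose"
    o=sensors.get_obs(); R=Ro.from_euler("xyz",o["tool_rot"],degrees=True)
    v=R.inv().apply(np.array(target_xyz)-o["tool_pos"])*1000
    rv=None
    if yaw is not None: rv=(R.inv()*Ro.from_euler("xyz",[180,0,yaw],degrees=True)).as_rotvec()
    return v.round(1), None if rv is None else rv.round(3)
E
python3 - <<'E'
from h import *
for n in("top","scene"):
    c=vision.read_camera(n); M=masks(c["image"])
    for k in("red","blue","yellow"):
        for s,ce,_ in blobs(M[k],40):
            z=.008 if s[4]>500 else .018
            print(n,k,s[4],ce.round(),"z",z,ray(c,ce,z)[0].round(3))
o=sensors.get_obs(); c=vision.read_camera("wrist"); R=Ro.from_euler("xyz",o["tool_rot"],degrees=True).as_matrix()
print("cam in tool",R.T@(-c["R"].T@c["t"]-o["tool_pos"]), (c["R"]@R).round(3),c["fx"])
E
```

```text
top red 220 [402. 166.] z 0.018 [ 0.693 -0.379  0.018]
top red 795 [313. 186.] z 0.008 [ 0.628 -0.108  0.008]
top red 102 [325. 238.] z 0.018 [ 0.467 -0.143  0.018]
top red 124 [382. 257.] z 0.018 [ 0.415 -0.312  0.018]
top blue 780 [280. 183.] z 0.008 [ 0.635 -0.007  0.008]
top blue 101 [272. 242.] z 0.018 [0.452 0.013 0.018]
top blue 107 [177. 244.] z 0.018 [0.442 0.291 0.018]
top yellow 1038 [246. 180.] z 0.008 [0.639 0.098 0.008]
top yellow 48 [311. 205.] z 0.018 [ 0.566 -0.102  0.018]
top yellow 111 [230. 246.] z 0.018 [0.438 0.136 0.018]
scene red 208 [159. 163.] z 0.018 [ 0.416 -0.307  0.018]
scene red 188 [222. 181.] z 0.018 [ 0.467 -0.142  0.018]
scene red 1185 [230. 236.] z 0.008 [ 0.624 -0.106  0.008]
scene red 86 [435. 229.] z 0.018 [0.587 0.372 0.018]
scene red 401 [108. 256.] z 0.018 [ 0.697 -0.376  0.018]
scene blue 91 [136.   2.] z 0.018 [-0.29  -0.508  0.018]
scene blue 790 [208.   3.] z 0.008 [-0.311 -0.269  0.008]
scene blue 2104 [399.   6.] z 0.008 [-0.328  0.372  0.008]
scene blue 386 [498.   8.] z 0.018 [-0.32   0.699  0.018]
scene blue 198 [286. 180.] z 0.018 [0.455 0.018 0.018]
scene blue 177 [397. 180.] z 0.018 [0.444 0.296 0.018]
scene blue 1201 [273. 240.] z 0.008 [ 0.631 -0.005  0.008]
scene yellow 216 [333. 176.] z 0.018 [0.438 0.137 0.018]
scene yellow 2112 [302. 245.] z 0.008 [0.641 0.062 0.008]
scene yellow 40 [245. 261.] z 0.018 [ 0.696 -0.065  0.018]
cam in tool [ 0.06646595 -0.00109408 -0.15506012] [[-0.     1.     0.001]
 [-0.97   0.    -0.243]
 [-0.243 -0.001  0.97 ]] 367.891428770158
```

```bash
python3 -c "
from h import *
print(motion([.53,.06,.22],180))"
```

```text
(array([-496.5, -455.1,   10.5]), array([-0.001, -0.   , -0.261]))
```

drive_tool([
  {"x": -125, "y": -114, "z": 2, "rz": -0.06, "fingers": -1},
  {"x": -250, "y": -228, "z": 5, "rz": -0.13, "fingers": -1},
  {"x": -375, "y": -341, "z": 8, "rz": -0.2, "fingers": -1},
  {"x": -496, "y": -455, "z": 10, "rz": -0.261, "fingers": -1},
  {"x": -496, "y": -455, "z": 10, "rz": -0.261, "fingers": -1},
  {"x": -496, "y": -455, "z": 10, "rz": -0.261, "fingers": -1},
  {"x": -496, "y": -455, "z": 10, "rz": -0.261, "fingers": -1},
  {"x": -496, "y": -455, "z": 10, "rz": -0.261, "fingers": -1},
  {"x": -496, "y": -455, "z": 10, "rz": -0.261, "fingers": -1},
  {"x": -496, "y": -455, "z": 10, "rz": -0.261, "fingers": -1},
  {"x": -496, "y": -455, "z": 10, "rz": -0.261, "fingers": -1},
  {"x": -496, "y": -455, "z": 10, "rz": -0.261, "fingers": -1},
  {"x": -496, "y": -455, "z": 10, "rz": -0.261, "fingers": -1},
  {"x": -496, "y": -455, "z": 10, "rz": -0.261, "fingers": -1},
  {"x": -496, "y": -455, "z": 10, "rz": -0.261, "fingers": -1},
  {"x": -496, "y": -455, "z": 10, "rz": -0.261, "fingers": -1},
])

```text
invalid input at $.moves[0]: expected keys x, y, z, rx, ry, rz, fingers
```

Run:
```python
from h import *
c=vision.read_camera("wrist"); im=c["image"]; cv2.imwrite("pics/w1.png",im[:,:,::-1])
o=sensors.get_obs(); print(o["time_s"],o["tool_pos"],o["tool_rot"],o["qpos"].round())
M=masks(im)
for k in("red","blue","yellow","white"):
    for s,ce,_ in blobs(M[k],60): print(k,s,ce.round(),ray(c,ce,.02)[0].round(3))
```

```text
0.3 [0.1675779  0.62786114 0.23020035] [-1.79965893e+02  4.40431746e-03  1.65058374e+02] [-74.  18.  -4.  83.   1.  79.  -3.]
blue [ 518    0   42  103 3776] [541.  48.] [0.109 0.896 0.02 ]
```

View pics/w1.png

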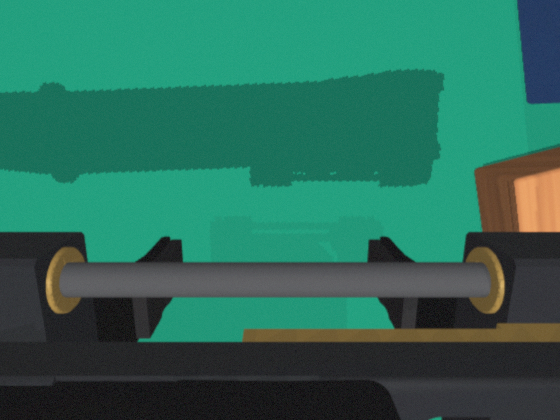

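The wrist view shows only bench and shadow, because the move was refused for missing keys. The gripper hides rows below about 235.

drive_tool([
  {"x": -125, "y": -114, "z": 2, "rx": 0, "ry": 0, "rz": -0.06, "fingers": -1},
  {"x": -250, "y": -228, "z": 5, "rx": 0, "ry": 0, "rz": -0.13, "fingers": -1},
  {"x": -375, "y": -341, "z": 8, "rx": 0, "ry": 0, "rz": -0.2, "fingers": -1},
  {"x": -496, "y": -455, "z": 10, "rx": 0, "ry": 0, "rz": -0.261, "fingers": -1},
  {"x": -496, "y": -455, "z": 10, "rx": 0, "ry": 0, "rz": -0.261, "fingers": -1},
  {"x": -496, "y": -455, "z": 10, "rx": 0, "ry": 0, "rz": -0.261, "fingers": -1},
  {"x": -496, "y": -455, "z": 10, "rx": 0, "ry": 0, "rz": -0.261, "fingers": -1},
  {"x": -496, "y": -455, "z": 10, "rx": 0, "ry": 0, "rz": -0.261, "fingers": -1},
  {"x": -496, "y": -455, "z": 10, "rx": 0, "ry": 0, "rz": -0.261, "fingers": -1},
  {"x": -496, "y": -455, "z": 10, "rx": 0, "ry": 0, "rz": -0.261, "fingers": -1},
  {"x": -496, "y": -455, "z": 10, "rx": 0, "ry": 0, "rz": -0.261, "fingers": -1},
  {"x": -496, "y": -455, "z": 10, "rx": 0, "ry": 0, "rz": -0.261, "fingers": -1},
  {"x": -496, "y": -455, "z": 10, "rx": 0, "ry": 0, "rz": -0.261, "fingers": -1},
  {"x": -496, "y": -455, "z": 10, "rx": 0, "ry": 0, "rz": -0.261, "fingers": -1},
  {"x": -496, "y": -455, "z": 10, "rx": 0, "ry": 0, "rz": -0.261, "fingers": -1},
])

```text
time_s: 2.17
tool_pos: [0.5292, 0.0619, 0.2206]
tool_rot: [180.0, 0.0, -179.9]
force: [-1.1, -0.3, -0.6]
grip_width: 0.0874
grasp_force: 0.0
```

Run:
```python
from h import *
c=vision.read_camera("wrist"); im=c["image"]; cv2.imwrite("pics/w2.png",im[:,:,::-1])
o=sensors.get_obs(); print(o["time_s"],o["tool_pos"],o["tool_rot"],o["qpos"].round())
M=masks(im)
for k in("red","blue","yellow","white"):
    for s,ce,_ in blobs(M[k],60): print(k,s,ce.round(),ray(c,ce,.02)[0].round(3))
```

```text
2.225 [0.5292351  0.06157389 0.22064018] [ 1.79978286e+02  6.36593309e-03 -1.79880299e+02] [-35.   4.  27. 102.  -2.  75.  83.]
red [ 27  86  57   9 293] [54. 90.] [ 0.441 -0.144  0.02 ]
red [  29   99   62   33 1451] [ 61. 114.] [ 0.463 -0.141  0.02 ]
red [  69  220   90   43 2501] [114. 241.] [ 0.589 -0.103  0.02 ]
blue [512  54  48  24 213] [540.  64.] [0.418 0.301 0.02 ]
blue [226  65  35  39 260] [243.  83.] [0.435 0.031 0.02 ]
blue [ 491   65   66   49 1670] [524.  88.] [0.438 0.29  0.02 ]
blue [ 200   73   52   54 1407] [225. 101.] [0.45  0.014 0.02 ]
blue [ 169  227   88   36 2122] [212. 245.] [ 0.593 -0.003  0.02 ]
blue [ 182  297   59   20 1073] [212. 306.] [ 0.661 -0.006  0.02 ]
blue [168 316  84  11 511] [209. 321.] [ 0.68 -0.01  0.02]
yellow [329  51  51  14 286] [355.  56.] [0.412 0.133 0.02 ]
yellow [ 330   64   52   39 1572] [356.  83.] [0.435 0.135 0.02 ]
yellow [  56  211  312   51 1541] [213. 226.] [ 0.572 -0.002  0.02 ]
yellow [ 267  234   88   29 1782] [309. 248.] [0.596 0.096 0.02 ]
yellow [ 273  297   61   26 1432] [304. 309.] [0.665 0.092 0.02 ]
yellow [351 298   8  33 126] [354. 313.] [0.67  0.147 0.02 ]
yellow [156 323  89  11 274] [199. 329.] [ 0.689 -0.021  0.02 ]
yellow [261 322  83  14 509] [296. 327.] [0.687 0.085 0.02 ]
white [328  54  54  20 423] [354.  64.] [0.418 0.133 0.02 ]
white [505  58  55  30 447] [535.  70.] [0.423 0.298 0.02 ]
white [219  66  39  44 410] [238.  88.] [0.439 0.026 0.02 ]
white [ 25  91  51  13 377] [50. 97.] [ 0.447 -0.148  0.02 ]
white [186  97  41  43 669] [202. 123.] [ 0.471 -0.008  0.02 ]
white [337  97  41  37 683] [358. 117.] [0.465 0.139 0.02 ]
white [ 65 274  55  20 997] [ 92. 283.] [ 0.636 -0.131  0.02 ]
```

View pics/w2.png

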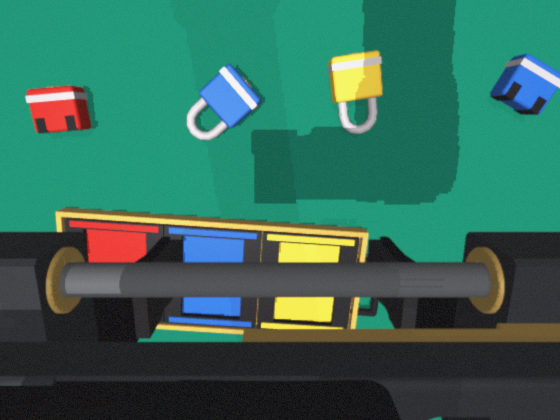

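The wrist view shows the yellow lock at (356,90), blue lock at (225,105), bare red case at (58,110), bare blue case at (527,83) and the caddy partly hidden behind the gripper.

```bash
cat >> h.py <<'E'
def lock(c,k,near,z=.012):
    M=masks(c["image"]); q=[]
    sel=lambda m,r,a:[l for s,ce,l in blobs(m,a) if np.linalg.norm(ray(c,ce,z)[0][:2]-near)<r]
    case=np.any(sel(M[k],.045,60),0)
    wh=sel(M["white"],.06,60)
    wp=[ray(c,np.argwhere(l)[:,::-1].mean(0),z)[0][:2] for l in wh]
    p=np.argwhere(case)[:,::-1]
    P=(ray(c,p,z)[:,:2]*1000).astype(np.float32)
    r=cv2.minAreaRect(P); C=np.array(r[0])/1000
    i=int(np.argmax([np.linalg.norm(w-C) for w in wp])); d=wp[i]-C
    a0=np.degrees(np.arctan2(d[1],d[0])); a=r[2]+90*round((a0-r[2])/90)
    return C,np.array(r[1]).round(1),a0.round(1),a
E
python3 - <<'E'
from h import *
c=vision.read_camera("wrist")
for k,n in(("yellow",(.435,.135)),("blue",(.448,.018))): print(k,lock(c,k,n))
C,_,a0,a=lock(c,"yellow",(.435,.135))
for z in(.10,.016): print(motion([*C,z],180+(a+a0)/2))
E
```

```text
yellow (array([0.42824667, 0.13582262]), array([41. , 47.4]), np.float64(7.7), 8.40160083770752)
blue (array([0.44634805, 0.01765101]), array([44.9, 40.7]), np.float64(-47.9), -48.50841522216797)
(array([101. ,  74.6, 120.7]), array([ 0.   ,  0.   , -0.139]))
(array([101. ,  74.6, 204.7]), array([ 0.   ,  0.   , -0.139]))
```

drive_tool([
  {"x": 50, "y": 37, "z": 60, "rx": 0, "ry": 0, "rz": -0.07, "fingers": -1},
  {"x": 99, "y": 74.5, "z": 120, "rx": 0, "ry": 0, "rz": -0.139, "fingers": -1},
  {"x": 99, "y": 74.5, "z": 120, "rx": 0, "ry": 0, "rz": -0.139, "fingers": -1},
  {"x": 99, "y": 74.5, "z": 120, "rx": 0, "ry": 0, "rz": -0.139, "fingers": -1},
  {"x": 99, "y": 74.5, "z": 150, "rx": 0, "ry": 0, "rz": -0.139, "fingers": -1},
  {"x": 99, "y": 74.5, "z": 180, "rx": 0, "ry": 0, "rz": -0.139, "fingers": -1},
  {"x": 99, "y": 74.5, "z": 203, "rx": 0, "ry": 0, "rz": -0.139, "fingers": -1},
  {"x": 99, "y": 74.5, "z": 203, "rx": 0, "ry": 0, "rz": -0.139, "fingers": -1},
  {"x": 99, "y": 74.5, "z": 203, "rx": 0, "ry": 0, "rz": -0.139, "fingers": -1},
])

```text
time_s: 3.4
tool_pos: [0.432, 0.1352, 0.0189]
tool_rot: [180.0, 0.1, -172.0]
force: [-0.0, -1.0, 0.5]
grip_width: 0.087
grasp_force: 0.0
```

drive_tool([
  {"x": 0, "y": 0, "z": 0, "rx": 0, "ry": 0, "rz": 0, "fingers": 1},
  {"x": 0, "y": 0, "z": 0, "rx": 0, "ry": 0, "rz": 0, "fingers": 1},
  {"x": 0, "y": 0, "z": 0, "rx": 0, "ry": 0, "rz": 0, "fingers": 1},
  {"x": 0, "y": 0, "z": 0, "rx": 0, "ry": 0, "rz": 0, "fingers": 1},
  {"x": 0, "y": 0, "z": 0, "rx": 0, "ry": 0, "rz": 0, "fingers": 1},
  {"x": 0, "y": 0, "z": 0, "rx": 0, "ry": 0, "rz": 0, "fingers": 1},
], force=30)

```text
time_s: 4.15
tool_pos: [0.4305, 0.1352, 0.0176]
tool_rot: [180.0, 0.0, -172.0]
force: [0.3, 0.4, 1.3]
grip_width: 0.0436
grasp_force: 30.0
```

```bash
python3 -c "
from h import *
o=sensors.get_obs();print(o['tool_pos'],o['tool_rot'],o['grip_width'])
print(motion([.42848,.13698,.12],-172), motion([.70,.03,.16],176))"
```

```text
[0.43054916 0.13523084 0.01759756] [ 1.79984162e+02  7.42359264e-03 -1.72018795e+02] 0.04364831375173456
(array([   1.8,    2. , -102.4]), array([ 0.,  0., -0.])) (array([-252.2, -141.6, -142.4]), array([0.   , 0.   , 0.209]))
```

drive_tool([
  {"x": 0, "y": 0, "z": -60, "rx": 0, "ry": 0, "rz": 0, "fingers": 1},
  {"x": 0, "y": 0, "z": -120, "rx": 0, "ry": 0, "rz": 0, "fingers": 1},
  {"x": -50, "y": -28, "z": -150, "rx": 0, "ry": 0, "rz": 0.04, "fingers": 1},
  {"x": -100, "y": -56, "z": -180, "rx": 0, "ry": 0, "rz": 0.08, "fingers": 1},
  {"x": -150, "y": -84, "z": -182, "rx": 0, "ry": 0, "rz": 0.12, "fingers": 1},
  {"x": -200, "y": -112, "z": -182, "rx": 0, "ry": 0, "rz": 0.16, "fingers": 1},
  {"x": -252, "y": -141, "z": -182, "rx": 0, "ry": 0, "rz": 0.209, "fingers": 1},
  {"x": -252, "y": -141, "z": -182, "rx": 0, "ry": 0, "rz": 0.209, "fingers": 1},
  {"x": -252, "y": -141, "z": -182, "rx": 0, "ry": 0, "rz": 0.209, "fingers": 1},
  {"x": -252, "y": -141, "z": -182, "rx": 0, "ry": 0, "rz": 0.209, "fingers": 1},
])

```text
time_s: 5.4
tool_pos: [0.6987, 0.0315, 0.2001]
tool_rot: [179.9, -0.0, 176.1]
force: [-0.1, -0.5, -1.9]
grip_width: 0.0439
grasp_force: 30.0
```

Run:
```python
from h import *
c=vision.read_camera("wrist"); im=c["image"]; cv2.imwrite("pics/w3.png",im[:,:,::-1])
M=masks(im)
for k in("red","blue","yellow"):
    for s,ce,_ in blobs(M[k],60): print(k,s,ce.round(),ray(c,ce,.008)[0].round(3))
```

```text
red [ 57  52 106   9 935] [109.  56.] [ 0.572 -0.108  0.008]
red [  77   63   79  105 7201] [117. 114.] [ 0.623 -0.109  0.008]
red [ 72 170  99   8 765] [121. 173.] [ 0.677 -0.115  0.008]
blue [175  52 105   9 512] [237.  57.] [0.581 0.005 0.008]
blue [ 192   63   73  105 2773] [244. 115.] [0.631 0.007 0.008]
blue [182 170  97   7 419] [241. 173.] [ 0.684 -0.     0.008]
yellow [ 41  42 336  17 686] [221.  46.] [ 0.571 -0.009  0.008]
yellow [292  52 105   9 942] [344.  56.] [0.587 0.099 0.008]
yellow [ 305   63   75  106 7413] [341. 115.] [0.637 0.095 0.008]
yellow [290 170  98   8 781] [339. 173.] [0.691 0.092 0.008]
yellow [ 63 175 181  11 306] [164. 181.] [ 0.686 -0.075  0.008]
yellow [ 224  214  102   25 2226] [275. 227.] [0.74  0.028 0.008]
yellow [225 254 101   9 887] [275. 258.] [0.772 0.025 0.008]
yellow [ 227  297   97   12 1091] [275. 302.] [0.822 0.022 0.008]
```

View pics/w3.png

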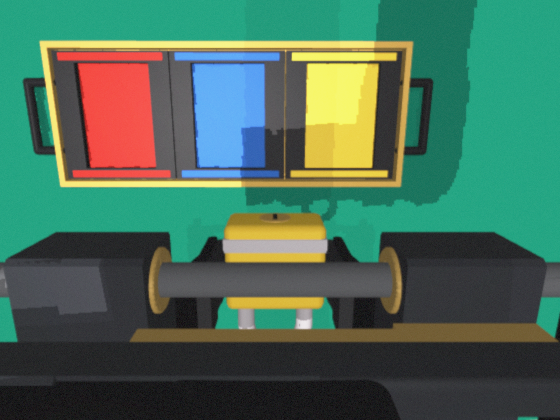

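The view shows the whole caddy: red, blue and yellow floors centred at about (117,114), (229,115) and (341,115). The yellow lock is held level.

```bash
python3 -c "
from h import *
print(motion([.624,.097,.10],176), motion([.624,.097,.0265],176))"
```

```text
(array([ 79.2,  60.1, 100.6]), array([0.002, 0.001, 0.001])) (array([ 79.3,  60. , 174.1]), array([0.002, 0.001, 0.001]))
```

drive_tool([
  {"x": 40, "y": 30, "z": 50, "rx": 0, "ry": 0, "rz": 0, "fingers": 1},
  {"x": 79, "y": 60, "z": 100, "rx": 0, "ry": 0, "rz": 0, "fingers": 1},
  {"x": 79, "y": 60, "z": 110, "rx": 0, "ry": 0, "rz": 0, "fingers": 1},
  {"x": 79, "y": 60, "z": 120, "rx": 0, "ry": 0, "rz": 0, "fingers": 1},
  {"x": 79, "y": 60, "z": 140, "rx": 0, "ry": 0, "rz": 0, "fingers": 1},
  {"x": 79, "y": 60, "z": 158, "rx": 0, "ry": 0, "rz": 0, "fingers": 1},
  {"x": 79, "y": 60, "z": 168, "rx": 0, "ry": 0, "rz": 0, "fingers": 1},
  {"x": 79, "y": 60, "z": 173, "rx": 0, "ry": 0, "rz": 0, "fingers": 1},
  {"x": 79, "y": 60, "z": 173, "rx": 0, "ry": 0, "rz": 0, "fingers": 1},
  {"x": 79, "y": 60, "z": 173, "rx": 0, "ry": 0, "rz": 0, "fingers": 1},
])

```text
time_s: 6.7
tool_pos: [0.6255, 0.0957, 0.027]
tool_rot: [180.0, 0.1, 176.0]
force: [0.3, 0.3, -2.0]
grip_width: 0.0435
grasp_force: 30.0
```

drive_tool([
  {"x": 0, "y": 0, "z": 0, "rx": 0, "ry": 0, "rz": 0, "fingers": -0.2},
  {"x": 0, "y": 0, "z": 0, "rx": 0, "ry": 0, "rz": 0, "fingers": -0.5},
  {"x": 0, "y": 0, "z": 0, "rx": 0, "ry": 0, "rz": 0, "fingers": -0.5},
  {"x": 0, "y": 0, "z": -30, "rx": 0, "ry": 0, "rz": 0, "fingers": -0.5},
  {"x": 0, "y": 0, "z": -80, "rx": 0, "ry": 0, "rz": 0, "fingers": -1},
  {"x": 0, "y": 0, "z": -80, "rx": 0, "ry": 0, "rz": 0, "fingers": -1},
  {"x": 0, "y": 0, "z": -80, "rx": 0, "ry": 0, "rz": 0, "fingers": -1},
])

```text
time_s: 7.58
tool_pos: [0.6248, 0.0958, 0.1065]
tool_rot: [180.0, -0.0, 176.0]
force: [-1.6, 0.1, -0.6]
grip_width: 0.0842
grasp_force: 0.0
```

```bash
python3 -c "
from h import *
print(motion([.447,.018,.018],132),sensors.get_obs()['tool_pos'])"
```

```text
(array([172. , -90.1,  88.4]), array([ 0.   , -0.   ,  0.768])) [0.62482264 0.09584025 0.10645614]
```

drive_tool([
  {"x": 43, "y": -22, "z": 0, "rx": 0, "ry": 0, "rz": 0.15, "fingers": -1},
  {"x": 86, "y": -45, "z": 0, "rx": 0, "ry": 0, "rz": 0.3, "fingers": -1},
  {"x": 130, "y": -67, "z": 0, "rx": 0, "ry": 0, "rz": 0.46, "fingers": -1},
  {"x": 172, "y": -90, "z": 0, "rx": 0, "ry": 0, "rz": 0.62, "fingers": -1},
  {"x": 172, "y": -90, "z": 10, "rx": 0, "ry": 0, "rz": 0.768, "fingers": -1},
  {"x": 172, "y": -90, "z": 10, "rx": 0, "ry": 0, "rz": 0.768, "fingers": -1},
  {"x": 172, "y": -90, "z": 20, "rx": 0, "ry": 0, "rz": 0.768, "fingers": -1},
  {"x": 172, "y": -90, "z": 50, "rx": 0, "ry": 0, "rz": 0.768, "fingers": -1},
  {"x": 172, "y": -90, "z": 75, "rx": 0, "ry": 0, "rz": 0.768, "fingers": -1},
  {"x": 172, "y": -90, "z": 88, "rx": 0, "ry": 0, "rz": 0.768, "fingers": -1},
  {"x": 172, "y": -90, "z": 88, "rx": 0, "ry": 0, "rz": 0.768, "fingers": -1},
  {"x": 172, "y": -90, "z": 88, "rx": 0, "ry": 0, "rz": 0.768, "fingers": -1},
])

```text
time_s: 9.07
tool_pos: [0.4479, 0.0179, 0.0191]
tool_rot: [180.0, 0.0, 132.0]
force: [0.0, -0.4, 1.0]
grip_width: 0.0869
grasp_force: 0.0
```

drive_tool([
  {"x": 0, "y": 0, "z": 0, "rx": 0, "ry": 0, "rz": 0, "fingers": 1},
  {"x": 0, "y": 0, "z": 0, "rx": 0, "ry": 0, "rz": 0, "fingers": 1},
  {"x": 0, "y": 0, "z": 0, "rx": 0, "ry": 0, "rz": 0, "fingers": 1},
  {"x": 0, "y": 0, "z": 0, "rx": 0, "ry": 0, "rz": 0, "fingers": 1},
  {"x": 0, "y": 0, "z": 0, "rx": 0, "ry": 0, "rz": 0, "fingers": 1},
  {"x": 0, "y": 0, "z": 0, "rx": 0, "ry": 0, "rz": 0, "fingers": 1},
], force=30)

```text
time_s: 9.82
tool_pos: [0.4473, 0.0181, 0.0186]
tool_rot: [180.0, 0.0, 132.0]
force: [0.3, 0.6, 0.4]
grip_width: 0.0437
grasp_force: 30.0
```

```bash
python3 -c "
from h import *
print(motion([.615,-.005,.0265],176),sensors.get_obs()['tool_pos'])"
```

```text
(array([-129.4,  109.1,   -7.8]), array([ 0.   ,  0.   , -0.768])) [0.44733195 0.0180986  0.01861988]
```

drive_tool([
  {"x": 0, "y": 0, "z": -40, "rx": 0, "ry": 0, "rz": 0, "fingers": 1},
  {"x": 0, "y": 0, "z": -90, "rx": 0, "ry": 0, "rz": 0, "fingers": 1},
  {"x": -32, "y": 27, "z": -90, "rx": 0, "ry": 0, "rz": -0.15, "fingers": 1},
  {"x": -64, "y": 54, "z": -90, "rx": 0, "ry": 0, "rz": -0.3, "fingers": 1},
  {"x": -96, "y": 81, "z": -90, "rx": 0, "ry": 0, "rz": -0.46, "fingers": 1},
  {"x": -129, "y": 109, "z": -90, "rx": 0, "ry": 0, "rz": -0.62, "fingers": 1},
  {"x": -129, "y": 109, "z": -90, "rx": 0, "ry": 0, "rz": -0.768, "fingers": 1},
  {"x": -129, "y": 109, "z": -90, "rx": 0, "ry": 0, "rz": -0.768, "fingers": 1},
  {"x": -129, "y": 109, "z": -90, "rx": 0, "ry": 0, "rz": -0.768, "fingers": 1},
  {"x": -129, "y": 109, "z": -60, "rx": 0, "ry": 0, "rz": -0.768, "fingers": 1},
  {"x": -129, "y": 109, "z": -35, "rx": 0, "ry": 0, "rz": -0.768, "fingers": 1},
  {"x": -129, "y": 109, "z": -18, "rx": 0, "ry": 0, "rz": -0.768, "fingers": 1},
  {"x": -129, "y": 109, "z": -9, "rx": 0, "ry": 0, "rz": -0.768, "fingers": 1},
  {"x": -129, "y": 109, "z": -9, "rx": 0, "ry": 0, "rz": -0.768, "fingers": 1},
  {"x": -129, "y": 109, "z": -9, "rx": 0, "ry": 0, "rz": -0.768, "fingers": 1},
])

```text
time_s: 11.7
tool_pos: [0.6151, -0.005, 0.0283]
tool_rot: [180.0, 0.1, 176.0]
force: [-0.6, -0.1, -2.6]
grip_width: 0.0434
grasp_force: 30.0
```

drive_tool([
  {"x": 0, "y": 0, "z": 0, "rx": 0, "ry": 0, "rz": 0, "fingers": -0.2},
  {"x": 0, "y": 0, "z": 0, "rx": 0, "ry": 0, "rz": 0, "fingers": -0.5},
  {"x": 0, "y": 0, "z": 0, "rx": 0, "ry": 0, "rz": 0, "fingers": -0.5},
  {"x": 0, "y": 0, "z": -30, "rx": 0, "ry": 0, "rz": 0, "fingers": -0.5},
  {"x": 0, "y": 0, "z": -80, "rx": 0, "ry": 0, "rz": 0, "fingers": -1},
  {"x": 30, "y": -60, "z": -120, "rx": 0, "ry": 0, "rz": 0, "fingers": -1},
  {"x": 60, "y": -120, "z": -150, "rx": 0, "ry": 0, "rz": 0, "fingers": -1},
  {"x": 90, "y": -180, "z": -170, "rx": 0, "ry": 0, "rz": 0, "fingers": -1},
  {"x": 110, "y": -240, "z": -170, "rx": 0, "ry": 0, "rz": 0, "fingers": -1},
  {"x": 130, "y": -280, "z": -170, "rx": 0, "ry": 0, "rz": 0, "fingers": -1},
  {"x": 130, "y": -280, "z": -170, "rx": 0, "ry": 0, "rz": 0, "fingers": -1},
  {"x": 130, "y": -280, "z": -170, "rx": 0, "ry": 0, "rz": 0, "fingers": -1},
])

```text
time_s: 13.2
tool_pos: [0.4649, -0.2759, 0.1977]
tool_rot: [180.0, 0.0, 175.9]
force: [0.4, 0.9, 0.9]
grip_width: 0.0869
grasp_force: 0.0
```

Run:
```python
from h import *
c=vision.read_camera("wrist"); cv2.imwrite("pics/w4.png",c["image"][:,:,::-1])
o=sensors.get_obs(); print(o["time_s"],o["tool_pos"],o["tool_rot"],o["qpos"].round())
r=lock(c,"red",(.413,-.31)); print(r)
C,a=r[0],(r[2]+r[3])/2
print(motion([C[0]+.001,C[1],.018],180+a))
```

```text
13.25 [ 0.46591943 -0.27423761  0.19748397] [1.79940734e+02 2.51514586e-02 1.76031829e+02] [-16.   7.  48. 103.  -6.  72. 119.]
(array([ 0.40684531, -0.31064661]), array([45.4, 40.9]), np.float64(-12.6), -13.058097839355469)
(array([ 55.5, -40.5, 179.4]), array([0.001, 0.   , 0.155]))
```

View pics/w4.png

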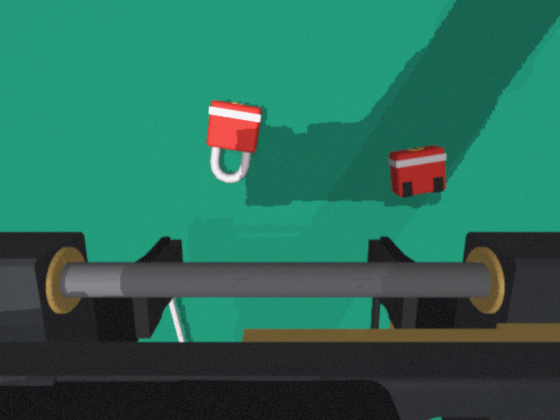

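The red lock is at (234,140), with its case about 45x41 mm as expected. The bare red case at (418,172) stays clear.

drive_tool([
  {"x": 28, "y": -20, "z": 50, "rx": 0, "ry": 0, "rz": 0.08, "fingers": -1},
  {"x": 55, "y": -40, "z": 90, "rx": 0, "ry": 0, "rz": 0.155, "fingers": -1},
  {"x": 55.5, "y": -40.5, "z": 100, "rx": 0, "ry": 0, "rz": 0.155, "fingers": -1},
  {"x": 55.5, "y": -40.5, "z": 110, "rx": 0, "ry": 0, "rz": 0.155, "fingers": -1},
  {"x": 55.5, "y": -40.5, "z": 140, "rx": 0, "ry": 0, "rz": 0.155, "fingers": -1},
  {"x": 55.5, "y": -40.5, "z": 165, "rx": 0, "ry": 0, "rz": 0.155, "fingers": -1},
  {"x": 55.5, "y": -40.5, "z": 179, "rx": 0, "ry": 0, "rz": 0.155, "fingers": -1},
  {"x": 55.5, "y": -40.5, "z": 179, "rx": 0, "ry": 0, "rz": 0.155, "fingers": -1},
  {"x": 55.5, "y": -40.5, "z": 179, "rx": 0, "ry": 0, "rz": 0.155, "fingers": -1},
])

```text
time_s: 14.38
tool_pos: [0.4082, -0.3121, 0.0194]
tool_rot: [-180.0, 0.1, 167.2]
force: [0.8, -0.6, 1.4]
grip_width: 0.0869
grasp_force: 0.0
```

drive_tool([
  {"x": 0, "y": 0, "z": 0, "rx": 0, "ry": 0, "rz": 0, "fingers": 1},
  {"x": 0, "y": 0, "z": 0, "rx": 0, "ry": 0, "rz": 0, "fingers": 1},
  {"x": 0, "y": 0, "z": 0, "rx": 0, "ry": 0, "rz": 0, "fingers": 1},
  {"x": 0, "y": 0, "z": 0, "rx": 0, "ry": 0, "rz": 0, "fingers": 1},
  {"x": 0, "y": 0, "z": 0, "rx": 0, "ry": 0, "rz": 0, "fingers": 1},
  {"x": 0, "y": 0, "z": 0, "rx": 0, "ry": 0, "rz": 0, "fingers": 1},
], force=30)

```text
time_s: 15.12
tool_pos: [0.4073, -0.3111, 0.0185]
tool_rot: [179.9, -0.0, 167.1]
force: [-0.0, 2.7, 2.8]
grip_width: 0.0438
grasp_force: 30.0
```

```bash
python3 -c "
from h import *
print(motion([.609,-.107,.0265],176),sensors.get_obs()['tool_pos'])"
```

```text
(array([-151.2,  243.9,   -7.7]), array([ 0.001, -0.   , -0.155])) [ 0.40729889 -0.31107405  0.01854415]
```

drive_tool([
  {"x": 0, "y": 0, "z": -40, "rx": 0, "ry": 0, "rz": 0, "fingers": 1},
  {"x": 0, "y": 0, "z": -95, "rx": 0, "ry": 0, "rz": 0, "fingers": 1},
  {"x": -30, "y": 48, "z": -95, "rx": 0, "ry": 0, "rz": -0.03, "fingers": 1},
  {"x": -60, "y": 96, "z": -95, "rx": 0, "ry": 0, "rz": -0.06, "fingers": 1},
  {"x": -90, "y": 145, "z": -95, "rx": 0, "ry": 0, "rz": -0.09, "fingers": 1},
  {"x": -120, "y": 194, "z": -95, "rx": 0, "ry": 0, "rz": -0.12, "fingers": 1},
  {"x": -151, "y": 244, "z": -95, "rx": 0, "ry": 0, "rz": -0.155, "fingers": 1},
  {"x": -151, "y": 244, "z": -95, "rx": 0, "ry": 0, "rz": -0.155, "fingers": 1},
  {"x": -151, "y": 244, "z": -90, "rx": 0, "ry": 0, "rz": -0.155, "fingers": 1},
  {"x": -151, "y": 244, "z": -60, "rx": 0, "ry": 0, "rz": -0.155, "fingers": 1},
  {"x": -151, "y": 244, "z": -35, "rx": 0, "ry": 0, "rz": -0.155, "fingers": 1},
  {"x": -151, "y": 244, "z": -18, "rx": 0, "ry": 0, "rz": -0.155, "fingers": 1},
  {"x": -151, "y": 244, "z": -9, "rx": 0, "ry": 0, "rz": -0.155, "fingers": 1},
  {"x": -151, "y": 244, "z": -9, "rx": 0, "ry": 0, "rz": -0.155, "fingers": 1},
  {"x": -151, "y": 244, "z": -9, "rx": 0, "ry": 0, "rz": -0.155, "fingers": 1},
])

```text
time_s: 17.0
tool_pos: [0.6092, -0.1079, 0.0282]
tool_rot: [180.0, 0.1, 176.0]
force: [-0.9, -0.1, -1.5]
grip_width: 0.0436
grasp_force: 30.0
```

drive_tool([
  {"x": 0, "y": 0, "z": 0, "rx": 0, "ry": 0, "rz": 0, "fingers": -0.2},
  {"x": 0, "y": 0, "z": 0, "rx": 0, "ry": 0, "rz": 0, "fingers": -0.5},
  {"x": 0, "y": 0, "z": 0, "rx": 0, "ry": 0, "rz": 0, "fingers": -0.5},
  {"x": 0, "y": 0, "z": -30, "rx": 0, "ry": 0, "rz": 0, "fingers": -0.5},
  {"x": 0, "y": 0, "z": -80, "rx": 0, "ry": 0, "rz": 0, "fingers": -0.5},
  {"x": -40, "y": 40, "z": -130, "rx": 0, "ry": 0, "rz": 0, "fingers": -0.5},
  {"x": -80, "y": 80, "z": -170, "rx": 0, "ry": 0, "rz": 0, "fingers": -0.5},
  {"x": -110, "y": 110, "z": -170, "rx": 0, "ry": 0, "rz": 0, "fingers": -0.5},
  {"x": -110, "y": 110, "z": -170, "rx": 0, "ry": 0, "rz": 0, "fingers": -0.5},
  {"x": -110, "y": 110, "z": -170, "rx": 0, "ry": 0, "rz": 0, "fingers": -0.5},
])

```text
time_s: 18.25
tool_pos: [0.7257, -0.0061, 0.1969]
tool_rot: [-179.9, -0.1, 176.0]
force: [-0.7, -0.6, -0.2]
grip_width: 0.0654
grasp_force: 0.0
```

Run:
```python
from h import *
c=vision.read_camera("wrist"); cv2.imwrite("pics/w5.png",c["image"][:,:,::-1])
c=vision.read_camera("scene"); cv2.imwrite("pics/s5.png",cv2.resize(c["image"][120:300,80:460,::-1],None,fx=2,fy=2))
```

```text
(no output)
```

View pics/w5.png

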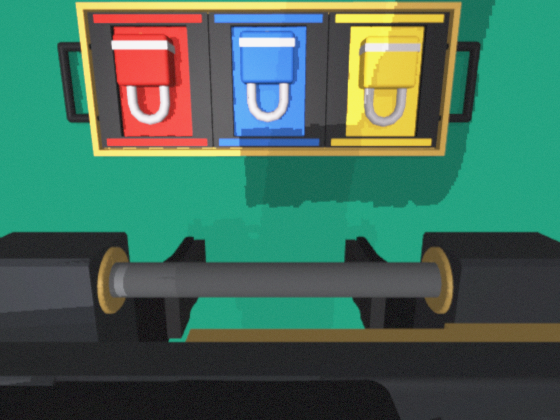

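View pics/s5.png

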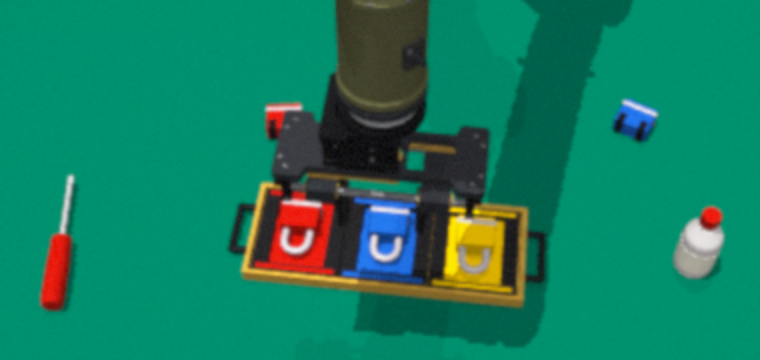

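All three locks look seated in their own colours, and the bystanders look undisturbed. The red case's left edge (col 112) is close to the recess wall, so I'll check it by numbers.

Run:
```python
from h import *
c=vision.read_camera("wrist"); M=masks(c["image"])
for s,ce,l in blobs(M["white"],60):
    if s[1]<140:
        z=.030 if ce[1]<60 else .020
        p=np.argwhere(l)[:,::-1]; e=ray(c,[p[p[:,0].argmin()],p[p[:,0].argmax()]],z)
        print("white",s,ray(c,ce,z)[0].round(4),e[:,1].round(4),"width",np.linalg.norm(e[0]-e[1]).round(4))
for k in("red","blue","yellow"):
    b=[x for x in blobs(M[k],60) if x[0][1]<160]
    for s,ce,l in b: print(k,s)
    l=max(b,key=lambda x:x[0][4])[2]
    r=np.argwhere(l)[:,0]
    row=np.where(l[128])[0]; print(k,"floor edges row128",row.min(),row.max(),ray(c,[[row.min(),128],[row.max(),128]],.008)[:,:2].round(4).tolist())
```

```text
white [188   2  74   1  74] [ 0.5695 -0.0376  0.03  ] [-0.0665 -0.0087] width 0.058
white [240  38  57  10 512] [ 0.6014 -0.0053  0.03  ] [-0.0279  0.0175] width 0.0454
white [112  41  58  10 519] [ 0.5961 -0.109   0.03  ] [-0.132  -0.0857] width 0.0464
white [360  43  62  12 505] [0.6127 0.0935 0.03  ] [0.0691 0.1186] width 0.0496
white [248  83  42  40 804] [ 0.6492 -0.0088  0.02  ] [-0.0252  0.01  ] width 0.0353
white [128  86  43  39 817] [ 0.6439 -0.1121  0.02  ] [-0.1286 -0.0929] width 0.0362
white [365  88  43  39 770] [0.6601 0.0927 0.02  ] [0.075  0.1113] width 0.0374
white [140 137  69   2  72] [ 0.6726 -0.0944  0.02  ] [-0.1252 -0.0648] width 0.0606
red [ 94  15 109   9 973]
red [ 114   27   80  110 6419]
red [108 139 101   8 783]
red floor edges row128 124 193 [[0.6608, -0.1428], [0.6654, -0.0797]]
blue [215  14 109  10 870]
blue [ 232   26   76  111 4993]
blue [220 139 101   8 626]
blue floor edges row128 235 305 [[0.6681, -0.0413], [0.6728, 0.0227]]
yellow [  78    3  318   10 1006]
yellow [336  14 110   9 981]
yellow [ 347   26   79  111 6577]
yellow [332 138 101   9 789]
yellow [100 148 142   7 251]
yellow floor edges row128 347 416 [[0.6755, 0.0611], [0.6801, 0.1241]]
```

```bash
python3 -c "
from h import *
print(workorder.sign_off())"
```

```text
the job is handed in; nothing more can be done
None
```

I handed the job in at about 18 s: the final camera check showed all three padlocks centred in the recesses of their own colour and released. The bare cases, screwdriver and oil bottle looked undisturbed; the sign-off itself returned no verdict.

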